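Pop the LED module and trap it on the chute

ROBOT

A 6-joint arm with a two-finger parallel gripper is mounted at the origin on the work surface. World frame = base frame: x ahead of the robot, y to its left, z up, the work surface at z = 0. Lengths are in mm, angles in rad, forces in N, time in s.
With the tool pointing down it reaches from about 375 to 825 mm from the base axis. Payload 5.5 kg.
Tool frame: the origin (TCP) lies midway between the tips of the shut fingers; the grasp point (between the pads) lies 19 mm behind it; z points along the fingers, y is the line along which they close (so a half turn about z gives the same grasp; the last joint's range is limited). The gripper opens to 85 mm and grips with 20 to 120 N. Pads are 22 mm wide; open, the fingers measure 114 mm over their backs; the gripper's body (76 mm by 85 mm) begins 54 mm behind the grasp point. The pads swing forward as they close: fully open they stand 13 mm farther back than shut.
Start: joints at [0, 0.314, -0.047, 1.21, 0, 1.571], TCP at [599.996, -0, 231.299] pointing down, gripper open.
Joint ranges: [-2.67, 2.67], [-0.69, 1.73], [-1.03, 1.25], [-2.08, 2.16], [-1.42, 1.45], [-3.14, 3.14]. Speed limits (rad/s): [2.39, 2.39, 3.01, 3.14, 3.14, 3.14].

INTERFACE

Orientations are given as a rotation vector (axis times angle).
In Python, from cell import sensors, optics, manip gives the robot as it stands.
- The arm moves only by the tool carry_out, never from a script. Its argument "steps" is a list of rows, each an object with "fingers": the gripper command: -1 is fully open, 1 is shut, values between are in proportion; "xyz": the shift along the tool's x, y, z in cm, a list of three; "rotation": the turn, a rotation vector about the tool's x, y, z in rad, a list of three. A call has 1 to 8 rows; each row is the pose to reach, as a shift and turn from the pose commanded when the call began, along the tool's axes at that moment; what a row does not reach only later rows make up. A row lasts 1/12 s, in which the tool goes at most 41.7 mm and 7.16 degrees, less where a joint would pass 70% of its speed; a pose out of reach is approached as far as the arm can. A call with a gripper value outside its range is refused whole. The fingers move at their own pace and stop on an object; "squeeze" is the grip in N (left out, the last holds). Time passes only in rows, so rows that repeat a pose let the fingers close. It gives the time, the measured TCP pose, the force, the opening and the grip force at its end, in the units of the state.
- sensors.sense(): the state, without advancing time (a new reading comes with each control period).
- optics.get_image(name): name is "scene" or "side" or "wrist"; returns a dict with "color" (480x640x3 uint8, blue, green, red), "intrinsics" (3x3 intrinsics, pixels), "k1" (the pictures are not rectified: a ray, as slopes to the right and down, at radius r is drawn at 1 + k1 r^2 times it, then the intrinsics apply), "eye" and "attitude" of the camera in the world; the wrist camera has in their place "mount" (4x4, takes a point from camera to tool coordinates, whose origin is the TCP and whose axes are the flange's). Camera axes: x right, y up, looking along -z (the intrinsics and any distortion apply to the point x, -y, -z); pixel columns grow to the right and rows downward; lengths in mm; the calibration is good to about 2 mm. A picture is of the moment at which its call begins: read the wrist's pose just before it. There is no depth.
- manip.hand_in(): hands the job in; it is judged then, once.
Trained networks look in the newest picture that a camera, given by its name, has taken for a name from the list of things; names that differ only in an ending like _2 or _b are one class to them, and where a whole thing is asked for, a point or a joint stands for the part that bears it (a point fixed in the world has none). Each returns a list of dicts, best first, with "conf" (0 to 1); they miss things now and then, are a little off and sometimes report something else, mostly with a low value. They report only what shows in the picture. A call takes as long as a camera call.
- optics.regions_of(camera, target): "mask" (480x640 bool, what is visible of it) and "bbox" ([left, top, right, bottom] in pixels, round what is visible of it).
The state is a dict: "time": time; "qpos": joint angles; "joint_vel": joint speeds; "joint_torque": joint torques, N m; "ee_pos": TCP position; "tool_rot": TCP orientation; "ft_force": force on the tool from outside, world axes, zero at the start; "torque": the same for the moment, N m; "finger_gap": finger opening in mm; "grip_force": force on a finger pad.
Only numpy, scipy, OpenCV 4.12 (cv2) and the standard library are available. Lean on these libraries where they do the work, as an engineer would, in place of code of your own. Each camera call takes 0.05 s, during which the arm holds its last target. There are 200 camera calls.

TASK

Pop the round LED module out of its test socket: press the black ejector key beside the chute fully down with one finger and keep it down, while your other finger, reaching down into the chute beside the key, stops the module as it slides out, before it can run on into the drop tin. Do not grip or lift anything, and leave the other things on the bench where they are. Finish while holding: one finger keeping the key down, the other holding back the module, which rests against it on the chute.

Things in the scene. Friction and masses are not known exactly. Their poses are not given: they have to be found in the camera images.
- dock: eject dock fixed to the table: a socket opening onto a straight slippery chute that slopes down at 22 degrees along the dock's +x into a steel drop tin (28 mm high, x 133 to 207 mm). Origin on the table under the socket's centre, z up. The black key on its 49 mm high housing (46 x 34 mm) stands beside the chute, on the +y side. Inside the chute: y -28 to +28 mm; rails 4 mm thick, 12 mm high.
- module: round LED module to be popped out: a finned aluminium disc with a white top dotted with small LEDs, 50 mm across, 18 mm high, about 0.14 kg. Origin centre of its underside. At the start it lies loose and flat on the socket floor, over the dock's origin.
- ejector (a joint): ejector key travel in m: 0 up, 0.010 fully down (pressed straight down). Sprung: about 2 N to start, 5 to 6 N fully down; rises when let go. It tips the socket floor about its chute-side edge, 0.045 rad per mm; from about a third of the travel the module slides off down the chute, within about half a second, and on into the tin if nothing stops it.
- socket (a point): centre of the socket floor, 62 mm above the dock's origin; axes as the dock's. The floor spans x -29 to +27 mm; walls at the back and both sides rise 8 to 10 mm above it, the +x side is open to the chute.
- key_top (a point): centre of the flat top of the black ejector key, 34 mm (along the dock's x) by 26 mm (along its y). At x = 80, y = +53 mm of the dock, 61 mm above the table when up, 51 mm when fully down.
- chute_stop (a point): point on the middle of the chute floor right beside the key, 53 mm from the key's centre: x = 80, y = 0 of the dock, 41 mm above the table; axes as the dock's. The floor falls 0.40 mm per mm of x, from 62 mm high at x = 27 to 21 mm at x = 130. With the key fully down, a second fingertip at the key's height hangs 10 mm over this point, low enough to stop the module.
- trim_ring: dark bronze-painted trim ring lying flat, 68 mm outside, 44 mm inside, 8 mm high; origin centre of underside. Leave it alone.
- diffuser: frosted white diffuser disc lying flat, 72 mm across, 12 mm high; origin centre of underside. Leave it alone.
- bronze_shade: dark bronze cylindrical lamp shade standing upright, 64 mm across, 130 mm high; origin centre of underside. Leave it alone.
- alu_shade: aluminium cylindrical lamp shade standing upright, 90 mm across, 170 mm high; origin centre of underside. Leave it alone.
- led_driver: white plastic LED driver box, 110 x 42 x 30 mm, lying flat with its length along its x; origin centre of underside. Leave it alone.
- screwdriver: screwdriver lying on the table along its x, about 200 mm long. Leave it alone.
- end_cap: small solid aluminium end cap, 48 mm across, 22 mm high; origin centre of underside. Leave it alone.

How it is judged (in metres and radians):
On the way, in this order (a step that is already met when the one before it is completed fails the run):
1. a finger presses the ejector key down while the module is still in its socket (value of joint ejector above 0.002 m and contact force between the fingers and ejector above 0.5 N and x of module in the frame of dock below 0.015 m).
2. the module has slid out of the socket and is stopped by a finger on the chute, with the key still held down by a finger (x of module in the frame of dock between 0.02 and 0.09 m and contact force between the fingers and module above 0.05 N and contact force between the fingers and ejector above 0.5 N and linear speed of module below 0.02 m/s), for 0.3 s.
At the end, for the whole second after the job is handed in: The key is held at least 7 mm down by a finger (over 0.5 N); the module has left the socket, its centre 20 to 90 mm down the dock's x and within 12 mm of the chute's middle, resting on the chute at rest (under 20 mm/s) against a finger (over 0.05 N) (all of step 2 and value of joint ejector above 0.007 m and y of module in the frame of dock between -0.012 and 0.012 m and z of module in the frame of dock between 0.03 and 0.072 m); the arm keeps its last pose, push and grip.
It fails at once if the module got away past the stopping place, down the chute or into the tin (x of module in the frame of dock above 0.1 m).
It fails at once if the module was lifted off the dock (z of module in the frame of dock above 0.092 m).
It fails at once if the module left the chute sideways (y of module in the frame of dock above 0.03 m or y of module in the frame of dock below -0.03 m).
It fails at once if another thing on the bench was moved by more than 20 mm (distance of any of trim_ring, diffuser, bronze_shade, alu_shade, led_driver, screwdriver, end_cap from where it was at the start of the episode above 0.02 m).
It also fails if it takes over 45 s, if anything falls off the work surface, if the arm or the gripper's body presses on something with over 40 N, if the wrist force passes 120 N, or if a joint passes its speed limit or range.

## Working session

There is one attempt and no reset: what is moved stays moved. The work goes in short steps, Python scripts to look and compute and a tool call to move; the robot and the scene stay as the last step left them, time stands still between calls to the robot, and variables do not carry over. Pictures are saved under pics/ and viewed, at most 10 in all, crops included, and the job is handed in when it is done.

Besides the shell and the picture viewer there is one more tool, called after "Call:" as name([rows], argument=value, ...), one row to a line, values as JSON. carry_out: Moves the arm, as the interface text tells. Its arguments: {"type":"object","properties":{"steps":{"type":"array","items":{"type":"object","properties":{"fingers":{"type":"number"},"xyz":{"type":"array","items":{"type":"number"}},"rotation":{"type":"array","items":{"type":"number"}}}}},"squeeze":{"type":"number"}},"required":["steps"]}

```bash
mkdir -p pics; cat > h.py <<'E'
import numpy as np,cv2
from scipy.spatial.transform import Rotation as R
from cell import sensors,optics,manip
def att(a):
    a=np.array(a,float)
    return a if a.shape==(3,3) else (R.from_quat(a).as_matrix() if a.size==4 else R.from_rotvec(a).as_matrix())
def cam(n):
    s=sensors.sense(); im=optics.get_image(n)
    if 'mount' in im:
        M=np.array(im['mount']); T=np.eye(4); T[:3,:3]=att(s['tool_rot']); T[:3,3]=s['ee_pos']; C=T@M; return im,C[:3,:3],C[:3,3]
    return im,att(im['attitude']),np.array(im['eye'],float)
def ray(c,uv,z):
    im,A,e=c;K=np.array(im['intrinsics']);d=(np.array(uv,float)-K[:2,2])/[K[0,0],K[1,1]]
    p=d.copy()
    for _ in range(20): p=d/(1+im['k1']*(p@p))
    v=A@[p[0],-p[1],-1]; return e+v*(z-e[2])/v[2]
def proj(c,P):
    im,A,e=c;K=np.array(im['intrinsics']);q=A.T@(np.array(P,float)-e)
    p=np.array([q[0],-q[1]])/-q[2]; p=p*(1+im['k1']*(p@p)); return p*[K[0,0],K[1,1]]+K[:2,2]
E
python3 - <<'E'
from h import *
s=sensors.sense();print(s)
for n in("scene","side"):
    c=cam(n);cv2.imwrite(f'pics/{n}0.png',c[0]['color']);print(n,c[0]['eye'],c[0]['attitude'],c[0]['intrinsics'],c[0]['k1'])
    for t,z in(("dock",30),("module",80),("ejector",61),("key_top",61),("bronze_shade",65),("alu_shade",85)):
        for r in optics.regions_of(n,t)[:2]:
            m=r['mask'];ys,xs=np.nonzero(m);print(t,round(r['conf'],2),r['bbox'],ray(c,(xs.mean(),ys.mean()),z).round())
E
```

```text
{'time': 0.0, 'qpos': array([-5.80352175e-06,  3.14220510e-01, -4.80931558e-02,  1.21020492e+00,
        1.45992227e-05,  1.57077339e+00]), 'joint_vel': array([-0.00103035, -0.00154294, -0.00089903,  0.00055998,  0.00082118,
       -0.00084392]), 'joint_torque': array([ 1.69644722e-03, -5.39594257e+01,  3.39749372e+01,  1.94567809e-02,
        9.49871333e-05,  6.01428906e-05]), 'ee_pos': array([5.99410728e+02, 1.35218961e-03, 2.30431706e+02]), 'tool_rot': array([-2.22055362e+00, -2.22059163e+00,  1.89596439e-03]), 'ft_force': array([-0.19412463, -0.98308372,  0.93344345]), 'torque': array([-0.01142735,  0.03396805,  0.04970687]), 'grip_force': 0.0, 'finger_gap': 85.4797400607272}
scene [1184.24977852  330.26220915 1001.19238984] [0.41878115 0.6410098  1.86001761] [[447.62219813   0.         325.98720226]
 [  0.         447.62219813 238.4789825 ]
 [  0.           0.           1.        ]] -0.009369716401690176
dock 0.96 [220.2, 210.0, 313.7, 279.4] [ 564. -101.   30.]
module 0.85 [232.3, 236.3, 253.3, 258.7] [ 637. -128.   80.]
ejector 0.56 [246.2, 218.7, 262.8, 229.6] [ 540. -148.   61.]
key_top 0.48 [245.2, 219.9, 261.5, 233.0] [ 540. -148.   61.]
bronze_shade 0.82 [186.8, 168.0, 214.5, 215.2] [ 481. -343.   65.]
alu_shade 0.83 [133.9, 183.3, 185.0, 248.3] [ 618. -399.   85.]
side [ 511.23836899 -651.69302598  883.10314388] [ 0.70880865 -0.01666151 -0.04829249] [[469.97446471   0.         319.16927062]
 [  0.         469.97446471 232.73601754]
 [  0.           0.           1.        ]] -0.029190435187665113
dock 0.74 [264.5, 265.5, 386.8, 332.9] [ 550. -112.   30.]
module 0.68 [356.0, 284.3, 376.5, 309.8] [ 632. -139.   80.]
ejector 0.61 [309.7, 303.7, 328.7, 318.8] [ 537. -153.   61.]
key_top 0.65 [309.1, 300.3, 332.8, 321.4] [ 537. -153.   61.]
bronze_shade 0.75 [276.4, 369.5, 313.5, 432.7] [ 483. -336.   65.]
alu_shade 0.78 [348.8, 381.4, 411.4, 467.1] [ 623. -388.   85.]
```

```bash
python3 - <<'E'
from h import *
from scipy.optimize import least_squares
a=np.radians(156.4);o=[635,-133]
def D(x,y,z): return [o[0]+x*np.cos(a)-y*np.sin(a),o[1]+x*np.sin(a)+y*np.cos(a),z]
out=[]
for n,(l,t,w,h) in(("scene",(190,190,140,105)),("side",(250,250,160,120))):
    c=cam(n);k=400/w;im=cv2.resize(c[0]['color'][t:t+h,l:l+w],(400,300),interpolation=cv2.INTER_CUBIC)
    for P in((0,0,80),(80,53,61),(80,0,41),(27,0,62),(130,28,21),(130,-28,21),(207,0,28)):
        u=proj(c,D(*P));cv2.circle(im,tuple(((u-[l,t])*k).astype(int)),3,(0,0,255),-1)
    out.append(im)
cv2.imwrite('pics/a.png',np.hstack(out))
E
```

```text
(no output)
```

View pics/a.png

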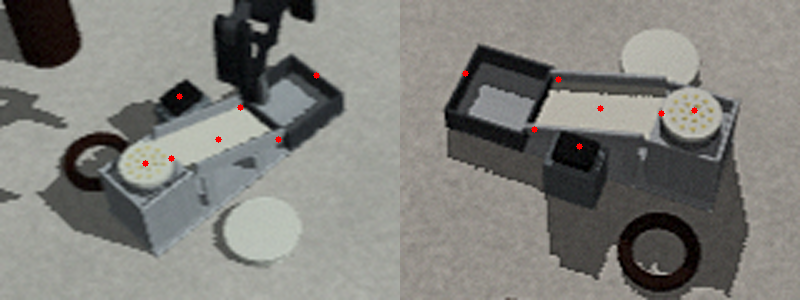

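Call:
carry_out([
  {"xyz":[-3,-1.2,0],"rotation":[0,0,-0.12],"fingers":0.08},
  {"xyz":[-6,-2.4,0],"rotation":[0,0,-0.24],"fingers":0.08},
  {"xyz":[-9,-3.6,0],"rotation":[0,0,-0.36],"fingers":0.08},
  {"xyz":[-11,-4.4,0],"rotation":[0,0,-0.48],"fingers":0.08},
  {"xyz":[-12.5,-4.8,0],"rotation":[0,0,-0.6],"fingers":0.08},
  {"xyz":[-12.5,-4.8,0],"rotation":[0,0,-0.72],"fingers":0.08},
  {"xyz":[-12.5,-4.8,0],"rotation":[0,0,-0.84],"fingers":0.08},
  {"xyz":[-12.5,-4.8,0],"rotation":[0,0,-0.96],"fingers":0.08},
])

```text
time: 1.47
ee_pos: [551.8, -125.6, 231.4]
tool_rot: [0.937, 2.998, 0.0]
ft_force: [1.0, -1.0, -0.0]
finger_gap: 39.2
grip_force: 0.0
```

Call:
carry_out([
  {"xyz":[0,0,0],"rotation":[0,0,-0.1],"fingers":0.08},
  {"xyz":[0,0,0],"rotation":[0,0,-0.2],"fingers":0.08},
  {"xyz":[0,0,0],"rotation":[0,0,-0.2],"fingers":0.08},
  {"xyz":[0,0,0],"rotation":[0,0,-0.2],"fingers":0.08},
])

```text
time: 1.8
ee_pos: [552.0, -125.0, 231.4]
tool_rot: [0.645, 3.075, 0.0]
ft_force: [0.2, 0.2, 0.2]
finger_gap: 39.3
grip_force: 0.0
```

```bash
python3 - <<'E'
from h import *
s=sensors.sense();print(s['ee_pos'],att(s['tool_rot']).round(3),s['qpos'].round(2),s['finger_gap'],s['ft_force'])
a=np.radians(156.4);o=[635,-133]
def D(x,y,z): return [o[0]+x*np.cos(a)-y*np.sin(a),o[1]+x*np.sin(a)+y*np.cos(a),z]
c=cam("wrist");im=c[0]['color'].copy()
for t,z in(("module",80),("key_top",61)):
    for r in optics.regions_of("wrist",t)[:2]:
        ys,xs=np.nonzero(r['mask']);print(t,round(r['conf'],2),r['bbox'],ray(c,(xs.mean(),ys.mean()),z).round(1))
for P in((0,0,80),(80,53,61),(80,0,41),(27,0,62),(130,28,21),(130,-28,21),(207,0,28)):
    u=proj(c,D(*P));cv2.circle(im,tuple(u.astype(int)),3,(0,0,255),-1)
cv2.imwrite('pics/b.png',im)
E
```

```text
[ 552.00371294 -125.00540734  231.35324229] [[-0.916  0.402  0.   ]
 [ 0.402  0.916  0.   ]
 [-0.     0.    -1.   ]] [-0.22  0.25 -0.13  1.19  0.    0.19] 39.25285342854154 [0.16149552 0.20719789 0.17021177]
module 0.71 [315.8, 265.6, 374.8, 328.2] [ 624.3 -134.1   80. ]
key_top 0.98 [262.3, 176.3, 296.7, 219.6] [ 533.9 -149.9   61. ]
key_top 0.18 [258.0, 24.6, 390.9, 332.9] [522.8 -96.4  61. ]
```

View pics/b.png

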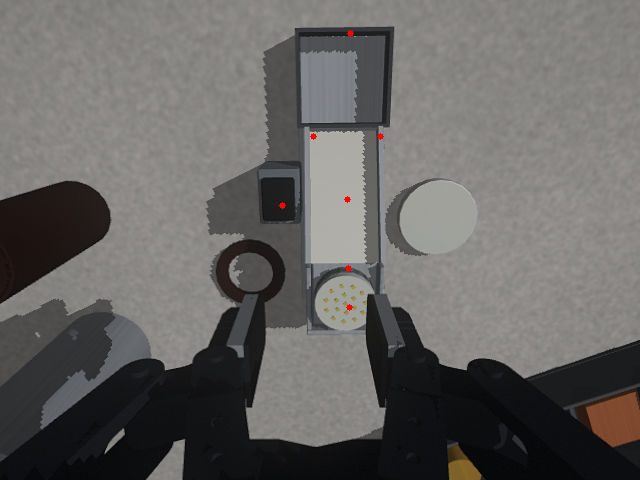

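Call:
carry_out([
  {"xyz":[0.5,-0.3,3],"fingers":0.08,"rotation":[0,0,0]},
  {"xyz":[0.5,-0.3,6],"fingers":0.08,"rotation":[0,0,0]},
  {"xyz":[0.5,-0.3,9],"fingers":0.08,"rotation":[0,0,0]},
  {"xyz":[0.5,-0.3,12],"fingers":0.08,"rotation":[0,0,0]},
  {"xyz":[0.5,-0.3,14.5],"fingers":0.08,"rotation":[0,0,0]},
  {"xyz":[0.5,-0.3,15.6],"fingers":0.08,"rotation":[0,0,0]},
  {"xyz":[0.5,-0.3,15.6],"fingers":0.08,"rotation":[0,0,0]},
  {"xyz":[0.5,-0.3,15.6],"fingers":0.08,"rotation":[0,0,0]},
])

```text
time: 2.62
ee_pos: [546.3, -125.8, 75.6]
tool_rot: [-0.641, -3.075, -0.0]
ft_force: [-0.3, -1.1, -0.7]
finger_gap: 39.7
grip_force: 0.0
```

```bash
python3 - <<'E'
from h import *
c=cam("wrist");w=cv2.resize(c[0]['color'],(400,300),interpolation=cv2.INTER_AREA)
s=cam("side")[0]['color'][240:360,240:400];s=cv2.resize(s,(400,300),interpolation=cv2.INTER_CUBIC)
cv2.imwrite('pics/c.png',np.hstack([w,s]))
E
```

```text
(no output)
```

View pics/c.png

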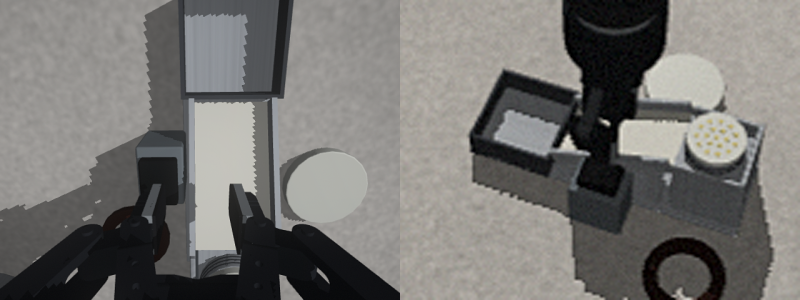

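```bash
python3 - <<'E'
from h import *
s=sensors.sense();Rt=att(s['tool_rot']);p=np.array(s['ee_pos'])
c=cam("wrist");im=c[0]['color'].copy()
for r in optics.regions_of("wrist","key_top")[:2]: print(r['conf'],r['bbox'])
tl=lambda u,z:(Rt.T@(ray(c,u,z)-p)).round(1)
# key corners from picture, chute edges
for n,u,z in(("key TL",(278,314/1.0),61),):pass
for x in(-11,0,11):
  for y in(-33,-20,20,33):
    u=proj(c,p+Rt@[x,y,-4]);cv2.circle(im,tuple(u.astype(int)),2,(0,0,255),-1)
# predicted key top outline & chute centreline if the tool is exactly right
for x,y in((17,-39.5),(17,-13.5),(-17,-39.5),(-17,-13.5)):
    q=p+Rt@[x,y,0];q[2]=61;cv2.circle(im,tuple(proj(c,q).astype(int)),2,(0,255,0),-1)
for x in(50,20,0,-20):
  for y in(-1.5,54.5):
    q=p+Rt@[x,y,0];q[2]=41-.4*x;cv2.circle(im,tuple(proj(c,q).astype(int)),2,(255,0,0),-1)
cv2.imwrite('pics/d.png',cv2.resize(im[120:420,180:520],None,fx=2,fy=2))
E
```

```text
0.6 [222.9, 243.9, 286.5, 319.9]
```

View pics/d.png

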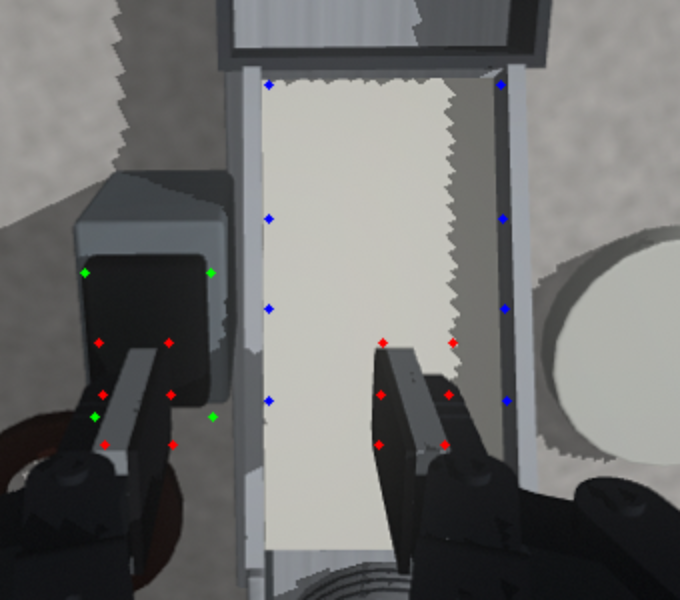

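Call:
carry_out([
  {"xyz":[0.3,0,0.6],"fingers":0.08,"rotation":[0,0,0]},
  {"xyz":[0.3,0,1.2],"fingers":0.08,"rotation":[0,0,0]},
  {"xyz":[0.3,0,1.5],"fingers":0.08,"rotation":[0,0,0]},
  {"xyz":[0.3,0,1.5],"fingers":0.08,"rotation":[0,0,0]},
  {"xyz":[0.3,0,1.5],"fingers":0.08,"rotation":[0,0,0]},
])

```text
time: 3.23
ee_pos: [543.2, -124.5, 60.0]
tool_rot: [-0.641, -3.075, -0.0]
ft_force: [1.0, -0.5, 0.2]
finger_gap: 39.3
grip_force: 0.0
```

Call:
carry_out([
  {"xyz":[0,0,0.15],"fingers":0.08,"rotation":[0,0,0]},
  {"xyz":[0,0,0.3],"fingers":0.08,"rotation":[0,0,0]},
  {"xyz":[0,0,0.4],"fingers":0.08,"rotation":[0,0,0]},
  {"xyz":[0,0,0.4],"fingers":0.08,"rotation":[0,0,0]},
])

```text
time: 3.57
ee_pos: [543.5, -124.6, 56.4]
tool_rot: [0.641, 3.075, -0.0]
ft_force: [-2.2, -0.1, 5.1]
finger_gap: 39.8
grip_force: 2.4
```

```bash
python3 - <<'E'
from h import *
print(sensors.sense()['ft_force'],sensors.sense()['finger_gap'])
c=cam("wrist");w=cv2.resize(c[0]['color'],(400,300),interpolation=cv2.INTER_AREA)
s=cam("side")[0]['color'][260:335,280:380];s=cv2.resize(s,(400,300),interpolation=cv2.INTER_CUBIC)
cv2.imwrite('pics/e.png',np.hstack([w,s]))
E
```

```text
[-2.23936361 -0.1454364   5.06891964] 39.75782345219403
```

View pics/e.png

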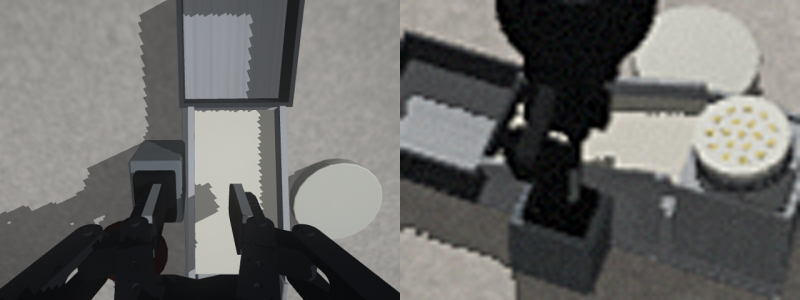

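Call:
carry_out([
  {"xyz":[0,0,0.15],"fingers":0.08,"rotation":[0,0,0]},
  {"xyz":[0,0,0.3],"fingers":0.08,"rotation":[0,0,0]},
  {"xyz":[0,0,0.45],"fingers":0.08,"rotation":[0,0,0]},
  {"xyz":[0,0,0.5],"fingers":0.08,"rotation":[0,0,0]},
  {"xyz":[0,0,0.5],"fingers":0.08,"rotation":[0,0,0]},
  {"xyz":[0,0,0.5],"fingers":0.08,"rotation":[0,0,0]},
  {"xyz":[0,0,0.5],"fingers":0.08,"rotation":[0,0,0]},
  {"xyz":[0,0,0.5],"fingers":0.08,"rotation":[0,0,0]},
])

```text
time: 4.33
ee_pos: [543.5, -124.6, 51.4]
tool_rot: [0.641, 3.076, 0.0]
ft_force: [-2.5, -0.5, 4.6]
finger_gap: 39.2
grip_force: 2.7
```

Call:
carry_out([
  {"xyz":[0,0,0.1],"fingers":0.08,"rotation":[0,0,0]},
  {"xyz":[0,0,0.2],"fingers":0.08,"rotation":[0,0,0]},
  {"xyz":[0,0,0.3],"fingers":0.08,"rotation":[0,0,0]},
  {"xyz":[0,0,0.3],"fingers":0.08,"rotation":[0,0,0]},
  {"xyz":[0,0,0.3],"fingers":0.08,"rotation":[0,0,0]},
])

```text
time: 4.75
ee_pos: [543.5, -124.6, 49.5]
tool_rot: [0.641, 3.075, -0.0]
ft_force: [-5.3, 1.7, 15.3]
finger_gap: 39.4
grip_force: 8.0
```

```bash
python3 - <<'E'
from h import *
print(sensors.sense()['ft_force'],sensors.sense()['finger_gap'])
c=cam("wrist");w=cv2.resize(c[0]['color'],(400,300),interpolation=cv2.INTER_AREA)
s=cam("side")[0]['color'][260:335,280:380];s=cv2.resize(s,(400,300),interpolation=cv2.INTER_CUBIC)
cv2.imwrite('pics/f.png',np.hstack([w,s]))
E
```

```text
[-5.32660258  1.68871833 15.34582425] 39.44369274397277
```

View pics/f.png

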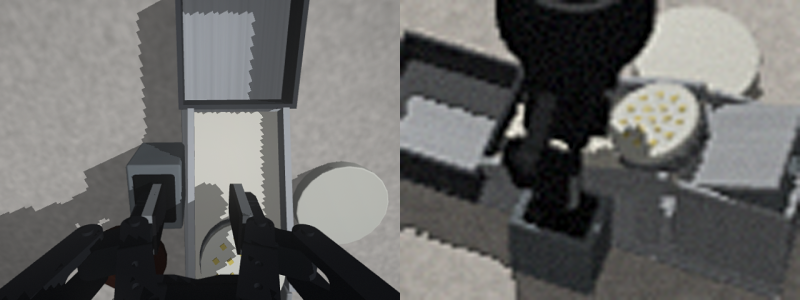

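Call:
carry_out([
  {"xyz":[0,0,0],"fingers":0.08,"rotation":[0,0,0]},
  {"xyz":[0,0,0],"fingers":0.08,"rotation":[0,0,0]},
  {"xyz":[0,0,0],"fingers":0.08,"rotation":[0,0,0]},
  {"xyz":[0,0,0],"fingers":0.08,"rotation":[0,0,0]},
  {"xyz":[0,0,0],"fingers":0.08,"rotation":[0,0,0]},
  {"xyz":[0,0,0],"fingers":0.08,"rotation":[0,0,0]},
])

```text
time: 5.35
ee_pos: [543.5, -124.6, 49.5]
tool_rot: [0.641, 3.075, -0.0]
ft_force: [-5.3, 1.9, 14.8]
finger_gap: 39.3
grip_force: 7.9
```

```bash
python3 - <<'E'
from h import *
s=sensors.sense();p=np.array(s['ee_pos']);Rt=att(s['tool_rot'])
for k in range(3):
    c=cam("side")
    for r in optics.regions_of("side","module")[:1]:
        ys,xs=np.nonzero(r['mask']);print(r['conf'],(Rt.T@(ray(c,(xs.mean(),ys.mean()),68)-p)).round(1)+[80,-26.5,0])
print(s['ft_force'])
print(manip.hand_in())
E
```

```text
0.64 [ 40.7  -0.2 -18.5]
0.84 [ 41.7   0.1 -18.5]
0.61 [ 41.2  -0.6 -18.5]
[-5.29573505  1.94844187 14.78703221]
the job is handed in; nothing more can be done
None
```

I handed the job in with one finger holding the key down at about 15 N. The module rests still against the other finger, about 41 mm down the chute and centred. The result of the judging was not reported back.

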